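# Knock the wax block out of its mould

## Task

One of the two square metal moulds still has its amber wax block stuck at the bottom: turn that mould upside down over the tray and, keeping it low, rap its rim on the tray floor until the block drops out and stays behind in the tray. Then leave the emptied mould standing upside down in the middle of the cork mat. Leave the other mould and everything else where they are.

Things in the scene. Friction and masses are not known exactly. Their poses are not given: they have to be found in the camera images.
- mould_centre (a point): centre of the mould that holds the wax: open-topped square box of bare metal, 56 x 56 mm outside, 80 mm tall, walls and floor 3 mm, 160 g, a dark line round it 10 mm below the rim. It starts upright; its z axis points from the closed base (40 mm below this point) to the open rim, x and y are square to its sides. Any two opposite sides can be gripped, upright or lying on its side.
- wax_centre (a point): centre of the amber wax block, 46 x 46 x 26 mm, 55 g, on the mould's floor at the start, out of fingers' reach. Friction on its lowest 10 mm holds it with just under twice its weight: it does not fall by itself, but each rap of the upside-down rim, stopped dead by the tray, shifts it: 1 to 4 mm at 0.1 m/s, more at 0.2 to 0.3 m/s. After some 10 mm it falls. Slow set-downs do nothing.
- empty_mould: the other mould, just like the first but empty; origin at the centre of its underside, z up. To be left standing where it is.
- tray_floor (a point): centre of the upper face of the floor of the enamel tray, white with a blue border; 4 mm above the table. The tray is 220 mm (its x) by 200 mm (its y) outside, its border 18 mm high above the table and 4 mm thick. It is fixed.
- mat_top (a point): centre of the upper face of the square cork mat, 150 x 150 mm, 4 mm thick, fixed, flat on the table. The mat is free at the start and large enough to lay the mould on its side too.
- honey_jar: bystander: amber jar, 68 mm wide, 95 mm tall; origin under its centre.
- wick_cup: bystander: blue cup, 72 mm wide, 80 mm tall; origin under its centre.
- spice_jar: bystander: small jar with red cap, 48 mm wide, 85 mm tall; origin under its centre.
- oil_bottle: bystander: green bottle, 60 mm wide, 150 mm tall; origin under its centre.
- can: bystander: food can with red band, 74 mm wide, 105 mm tall; origin under its centre.
- spatula: bystander: spatula with wooden handle, lying flat on the table.
There are look-alikes about, which are no part of the job. Leave any green or purple look-alike of the part that bears mould_centre alone.

How it is judged:
On the way, in this order (a step that is already met when the one before it is completed fails the run):
1. the mould is upside down (within 25 degrees) over the tray with the wax still stuck in it (angle between mould_centre's own z axis and vertical above 2.7 rad and horizontal distance between mould_centre and tray_floor below 0.1 m and z of wax_centre in the frame of mould_centre below 0 m), for 0.1 s.
2. the wax block lies in the tray and the mould, still over the tray, is clear of it (z of wax_centre in the frame of tray_floor below 0.032 m and horizontal distance between wax_centre and tray_floor below 0.11 m and horizontal distance between mould_centre and tray_floor below 0.16 m and z of wax_centre in the frame of mould_centre above 0.055 m), for 0.1 s.
At the end, for the whole second after the job is handed in: the wax block lies flat or on its side on the tray floor inside the border, and the mould stands upside down, rim flat on the cork mat, its centre within 35 mm of the mat's centre; both at rest and released (x of wax_centre in the frame of tray_floor between -0.09 and 0.09 m and y of wax_centre in the frame of tray_floor between -0.08 and 0.08 m and z of wax_centre in the frame of tray_floor below 0.028 m and angle between mould_centre's own z axis and vertical above 3.07 rad and horizontal distance between mould_centre and mat_top below 0.035 m and z of mould_centre in the frame of mat_top below 0.045 m and linear speed of each of mould, wax below 0.02 m/s); the robot touches nothing.
It fails at once if the wax comes out of the mould more than about 10 cm above the table (z of wax_centre in the frame of mould_centre above 0.045 m and height (world z) of wax_centre above 0.1 m).
It fails at once if the empty mould is moved by more than 2 cm (distance of empty_mould from where it was at the start of the episode above 0.02 m).
It fails at once if a jar, cup, bottle, can or the spatula is moved by more than 3 cm (distance of any of honey_jar, wick_cup, spice_jar, oil_bottle, can, spatula from where it was at the start of the episode above 0.03 m).
It also fails if it takes over 72 s, if anything falls off the work surface, if the arm or the gripper's body presses on something with over 40 N, if the wrist force passes 120 N, or if a joint passes its speed limit or range.

## Robot

A 6-joint arm with a two-finger parallel gripper is mounted at the origin on the work surface. World frame = base frame: x ahead of the robot, y to its left, z up, the work surface at z = 0. Lengths are in m, angles in rad, forces in N, time in s.
With the tool pointing down it reaches from about 0.15 to 0.775 m from the base axis. Payload 6.1 kg.
Tool frame: the origin (TCP) lies between the finger pads; the fingertips stand 11 mm ahead of it and the grasp point (between the pads) lies 8 mm behind it; z points along the fingers, y is the line along which they close (so a half turn about z gives the same grasp; the last joint's range is limited). The gripper opens to 85 mm and grips with 20 to 120 N. Pads are 22 mm wide; open, the fingers measure 114 mm over their backs; the gripper's body (76 mm by 85 mm) begins 54 mm behind the grasp point. The pads swing forward as they close: fully open they stand 13 mm farther back than shut.
Start: joints at [-1.236, 0.126, -0.04, 1.405, 0, 1.571], TCP at [0.172, -0.496, 0.211] pointing down, gripper open.
Joint ranges: [-2.72, 2.72], [-0.95, 1.95], [-1.27, 1.35], [-1.78, 2.02], [-1.46, 1.47], [-3.14, 3.14]. Speed limits (rad/s): [2.39, 2.39, 3.01, 3.14, 3.14, 3.14].

## Interface

Orientations are given as a rotation vector (axis times angle).
In Python, from plant import manip gives the robot as it stands.
- The arm moves only by the tool carry_out, never from a script. Its argument "motion" is one flat list of numbers, 6 for each row, row after row: the shift along the tool's x, y, z in units of 2.5 cm (1.0 is 2.5 cm), then the turn, a rotation vector about the tool's x, y, z in units of 8 degrees (1.0 is 8 degrees). A call has 1 to 5 rows; each row shifts and turns the commanded pose from where the row before left it, along the tool's axes as they then stand; what a row does not reach is not made up. A row lasts 1/8 s, in which the tool goes at most 62.5 mm and 10.7 degrees, less where a joint would pass 70% of its speed; a pose out of reach is approached as far as the arm can. A call with a number of a shift or a turn outside -1 to 1 is refused whole. A call with a gripper value outside its range is refused whole. "gripper" is the closure, from -1 (fully open) to 1 (shut), set as the call begins (left out, the last holds). The fingers move at their own pace and stop on an object; "newtons" is the grip in N (left out, the last holds). Time passes only in rows, so rows that do not move let the fingers close. It gives the time, the measured TCP pose, the force, the opening and the grip force at its end, in the units of the state.
- manip.read_state(): the state, without advancing time (a new reading comes with each control period).
- manip.get_image(name): name is "scene" or "top"; returns the picture (420x560x3 uint8, blue, green, red); there is no depth.
- manip.camera_info(name): a dict with "fx", "fy", "cx", "cy" (pixels), "distortion" ([k1, k2, p1, p2, k3] as OpenCV has them; the pictures are not rectified), "pose" (4x4, takes a point from camera to world coordinates). Camera axes: x right, y down, z forward; pixel columns grow to the right and rows downward; lengths in m; the calibration is good to about 2 mm. A picture is of the moment at which its call begins. camera_info takes no time and is no camera call.
- manip.close_job(): hands the job in; it is judged then, once.
The state is a dict: "time": time; "joints": joint angles; "joint_vel": joint speeds; "joint_efforts": joint torques, N m; "position": TCP position; "ee_rot": TCP orientation; "ft_force": force on the tool from outside, world axes, zero at the start; "torque": the same for the moment, N m; "gripper_width": opening from 0.0 (shut) to 1.0 (fully open); "gripper_force": force on a finger pad.
Only numpy, scipy, OpenCV 4.12 (cv2) and the standard library are available. Lean on these libraries where they do the work, as an engineer would, in place of code of your own. Each camera call takes 0.05 s, during which the arm holds its last target. There are 200 camera calls.

## Working session

There is one attempt and no reset: what is moved stays moved. The work goes in short steps, Python scripts to look and compute and a tool call to move; the robot and the scene stay as the last step left them, time stands still between calls to the robot, and variables do not carry over. Pictures are saved under pics/ and viewed, at most 10 in all, crops included, and the job is handed in when it is done.

Besides the shell and the picture viewer there is one more tool, called after ">>>" as name(argument=value, ...) on one line, values as JSON. carry_out: Moves the arm, as the interface text tells. Shifts and turns lie within -1 to 1; 1 stands for 2.5 cm of shift or 8 degrees of turn. Its arguments: {"type":"object","properties":{"motion":{"type":"array","items":{"type":"number","minimum":-1,"maximum":1}},"gripper":{"type":"number"},"newtons":{"type":"number"}},"required":["motion"]}

```bash
mkdir -p pics; ls; python3 - <<'E'
from plant import manip
import cv2
for n in("scene","top"):
    cv2.imwrite(f"pics/{n}0.png",manip.get_image(n)); c=manip.camera_info(n);print(n,c)
print(manip.read_state())
E
```

```text
pics
scene {'fx': 497.5769905789086, 'fy': 497.5769905789086, 'cx': 287.85525608960694, 'cy': 202.65782908926352, 'distortion': array([-0.14026833,  0.        ,  0.        ,  0.        ,  0.        ]), 'pose': array([[-0.43907446,  0.6164812 , -0.65357826,  1.33583336],
       [ 0.89831936,  0.28879428, -0.3310894 ,  0.37438965],
       [-0.01536073, -0.73249491, -0.68059919,  0.89483788],
       [ 0.        ,  0.        ,  0.        ,  1.        ]])}
top {'fx': 522.8842851422572, 'fy': 522.8842851422572, 'cx': 272.64495118165615, 'cy': 213.35516526115154, 'distortion': array([-0.15957937,  0.        ,  0.        ,  0.        ,  0.        ]), 'pose': array([[-0.00458473, -0.99032108,  0.13871964,  0.37130233],
       [-0.99989435,  0.00262649, -0.01429633, -0.01943653],
       [ 0.01379361, -0.13877053, -0.9902285 ,  1.35600191],
       [ 0.        ,  0.        ,  0.        ,  1.        ]])}
{'time': 0.1, 'joints': array([-1.23596786e+00,  1.26305687e-01, -4.05258312e-02,  1.40539509e+00,
        3.76348780e-05,  1.57083726e+00]), 'joint_vel': array([-1.84688921e-03, -2.12454338e-03,  1.14292077e-03,  1.74793239e-04,
        3.93733404e-05, -2.39792391e-04]), 'joint_efforts': array([ 5.52779475e-04, -4.36905563e+01,  3.53604877e+01,  1.36898507e-02,
        2.25609210e-05,  1.21177937e-06]), 'position': array([ 0.17239691, -0.49545867,  0.21060509]), 'ee_rot': array([-3.09628380e+00, -5.23194474e-01,  3.15984793e-04]), 'ft_force': array([-0.52992186,  0.00491673,  0.15797049]), 'torque': array([ 0.00778632, -0.0095048 , -0.04380325]), 'gripper_force': 0.0, 'gripper_width': 0.9987499422388796}
```

View pics/scene0.png

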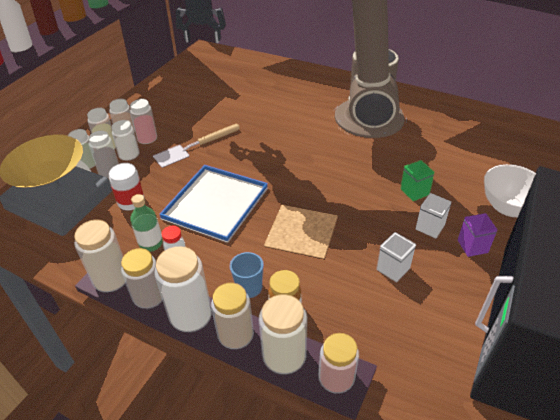

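View pics/top0.png

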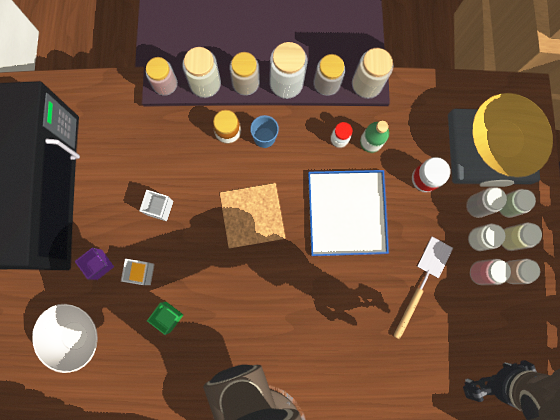

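The top view shows the wax mould at about (137,272), with amber inside, and the empty mould at (157,205). The mat is at (253,215), the tray at (347,212), the purple look-alike at (93,263) and the green one at (165,317).

```bash
cat > h.py <<'E'
import numpy as np, cv2
from plant import manip
from scipy.spatial.transform import Rotation as R
def ray(n,px):
    c=manip.camera_info(n);K=np.array([[c['fx'],0,c['cx']],[0,c['fy'],c['cy']],[0,0,1]])
    p=cv2.undistortPoints(np.float64(px).reshape(-1,1,2),K,c['distortion']).reshape(-1,2)
    d=np.c_[p,np.ones(len(p))]@c['pose'][:3,:3].T
    return c['pose'][:3,3],d
def onplane(n,px,z):
    o,d=ray(n,px); return o+d*((z-o[2])/d[:,2])[:,None]
def project(n,P):
    c=manip.camera_info(n);K=np.array([[c['fx'],0,c['cx']],[0,c['fy'],c['cy']],[0,0,1]])
    T=np.linalg.inv(c['pose']);return cv2.projectPoints(np.float64(P).reshape(-1,1,3),cv2.Rodrigues(T[:3,:3])[0],T[:3,3],K,c['distortion'])[0].reshape(-1,2)
E
python3 - <<'E'
from h import *
im=cv2.imread('pics/top0.png');hsv=cv2.cvtColor(im,cv2.COLOR_BGR2HSV)
def big(m,roi):
    x0,y0,x1,y1=roi;k=np.zeros_like(m);k[y0:y1,x0:x1]=m[y0:y1,x0:x1]
    c=max(cv2.findContours(k,0,2)[0],key=cv2.contourArea);return c
def rep(nm,m,roi,z):
    c=big(m,roi);r=cv2.minAreaRect(c);b=onplane('top',cv2.boxPoints(r),z)
    e=b[1]-b[0],b[2]-b[1];print(nm,np.round(r[0],1),'ctr',b.mean(0).round(4),'sides',[round(np.linalg.norm(v),4) for v in e],'yaw',[round(np.degrees(np.arctan2(v[1],v[0])),1) for v in e])
H,S,V=cv2.split(hsv)
rep('tray',cv2.inRange(hsv,(100,100,60),(125,255,255))|cv2.inRange(hsv,(0,0,150),(180,60,255)),(295,160,400,265),.018)
rep('mat',cv2.inRange(hsv,(8,60,120),(25,150,255)),(210,170,300,260),.004)
rep('purple',cv2.inRange(hsv,(125,80,30),(160,255,255)),(70,235,118,290),.08)
rep('green',cv2.inRange(hsv,(50,80,30),(80,255,255)),(140,290,190,345),.08)
g=cv2.inRange(hsv,(0,0,70),(180,70,255))
rep('wax',cv2.inRange(hsv,(12,150,120),(25,255,255)),(118,255,156,290),.029)
rep('empty',g,(130,180,185,232),.08)
rep('wm',g,(112,245,162,295),.08)
a=cv2.resize(im[170:350,60:210],None,fx=4,fy=4,interpolation=cv2.INTER_CUBIC)[:600]
b=cv2.imread('pics/scene0.png')[150:270,380:500]
cv2.imwrite('pics/c1.png',np.hstack([a[:480],cv2.resize(b,(200,200))[:480]]if 0 else [a]))
E
```

```text
tray [347.9 212.1] ctr [ 0.5628 -0.2354  0.018 ] sides [np.float64(0.205), np.float64(0.2241)] yaw [np.float64(-87.6), np.float64(-179.8)]
mat [252.1 214.7] ctr [0.5579 0.0148 0.004 ] sides [np.float64(0.152), np.float64(0.151)] yaw [np.float64(-80.1), np.float64(-170.6)]
purple [ 93.9 263.6] ctr [0.426  0.4047 0.08  ] sides [np.float64(0.0733), np.float64(0.0739)] yaw [np.float64(-53.2), np.float64(-141.1)]
green [164.6 317.3] ctr [0.2964 0.2251 0.08  ] sides [np.float64(0.0666), np.float64(0.063)] yaw [np.float64(-36.7), np.float64(-126.0)]
wax [136.7 271.8] ctr [0.4079 0.3084 0.029 ] sides [np.float64(0.0451), np.float64(0.0343)] yaw [np.float64(-8.4), np.float64(-99.0)]
empty [156.2 204.9] ctr [0.5721 0.2513 0.08  ] sides [np.float64(0.0624), np.float64(0.0749)] yaw [np.float64(-16.8), np.float64(-108.6)]
wm [137.3 272. ] ctr [0.406  0.2945 0.08  ] sides [np.float64(0.0583), np.float64(0.0756)] yaw [np.float64(-9.5), np.float64(-100.2)]
```

View pics/c1.png

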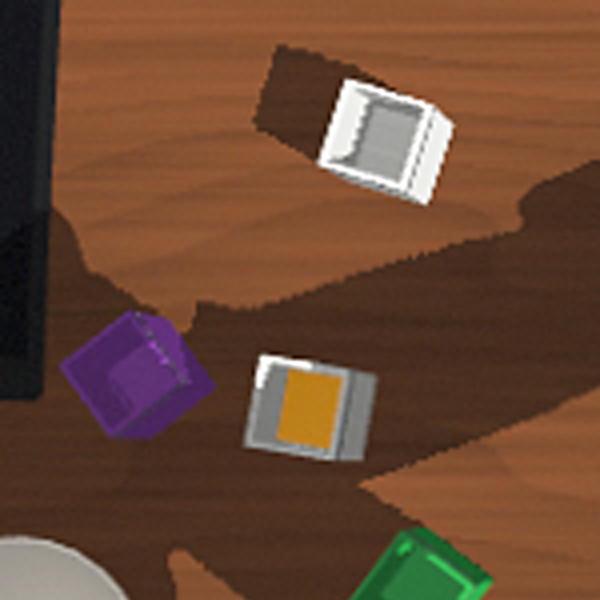

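The crop shows the wax mould's rim with its corners at crop pixels (262,354), (348,365), (333,459) and (245,446). The purple mould sits close on the +y side, so I will close the fingers along x, with the tool heading +y at a 45° tilt.

```bash
cat >> h.py <<'E'
def frame(yaw_close,tilt):
    """closing axis at yaw (deg), tool tilted: + = heading along yaw+90, 0 = down"""
    a=np.radians(yaw_close);t=np.radians(tilt)
    y=np.array([np.cos(a),np.sin(a),0]);h=np.array([-np.sin(a),np.cos(a),0])
    z=h*np.sin(t)-np.array([0,0,1])*np.cos(t)
    return R.from_matrix(np.c_[np.cross(y,z),y,z])
def rows(p0,R0,p1,R1,n=0):
    w=(R0.inv()*R1).as_rotvec()
    n0=n
    for n in range(max(n0,1),200):
        A=sum((R0*R.from_rotvec(w*k/n)).as_matrix() for k in range(n))
        dx=np.linalg.solve(A,np.subtract(p1,p0))/.025; r=np.r_[dx,np.degrees(w)/n/8]
        if abs(r).max()<=1: break
    return n,r
def cur():
    s=manip.read_state();return s['position'],R.from_rotvec(s['ee_rot'])
def plan(*tg):
    p,r=cur()
    for P,Q,*n in tg:
        k,v=rows(p,r,P,Q,*n);v=v.round(2);print(k,'rows of',v.tolist(),end=' ')
        for _ in range(k): p=p+r.apply(v[:3]*.025); r=r*R.from_rotvec(np.radians(v[3:]*8))
        print('-> ',p.round(3),'err',round(1e3*np.linalg.norm(p-P),1))
E
python3 - <<'E'
from h import *
q=onplane('top',[(125.5,258.5),(147,261.25),(143.25,284.75),(121.25,281.5)],.08)
print(q.round(4),q.mean(0).round(4))
for i in range(4):
    v=q[(i+1)%4]-q[i];print(np.linalg.norm(v).round(4),np.degrees(np.arctan2(v[1],v[0])).round(1))
c=q.mean(0);
# check in scene view
sc=cv2.imread('pics/scene0.png');a=np.radians(-9.5)
u=np.array([np.cos(a),np.sin(a),0])*.028;w=np.array([-np.sin(a),np.cos(a),0])*.028
b=c*[1,1,0];P=[b+i*u+j*w+[0,0,z] for z in(0,.08) for i,j in((1,1),(1,-1),(-1,-1),(-1,1))]
px=project('scene',P)
s=4;cr=cv2.resize(sc[140:290,370:520],None,fx=s,fy=s,interpolation=cv2.INTER_CUBIC)
for x,y in px: cv2.circle(cr,(int((x-370+.5)*s),int((y-140+.5)*s)),3,(0,0,255),-1)
cv2.imwrite('pics/c2.png',cr)
E
```

```text
[[0.4389 0.3247 0.08  ]
 [0.4323 0.2707 0.08  ]
 [0.3749 0.2789 0.08  ]
 [0.3824 0.3339 0.08  ]] [0.4071 0.302  0.08  ]
0.0544 -96.9
0.058 171.9
0.0556 82.2
0.0572 -9.3
```

View pics/c2.png

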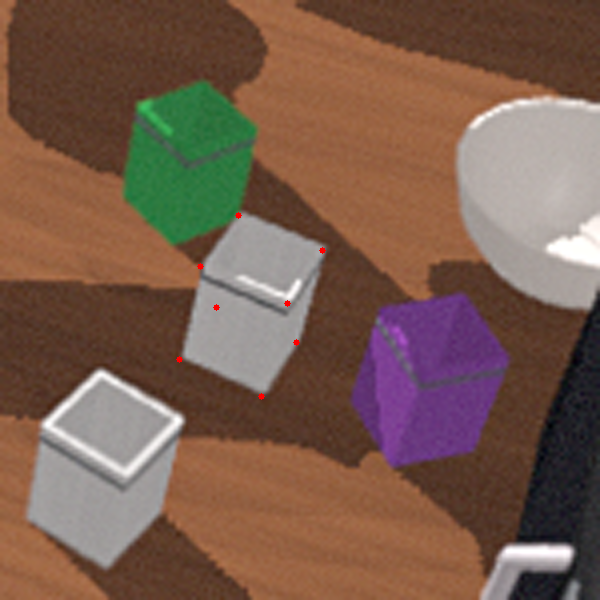

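The projected corners fall on the mould in the scene view, so its centre is (0.407, 0.302) with yaw -9°. Next I plan the approach.

```bash
python3 - <<'E'
from h import *
F=frame(-9,45);t=F.as_matrix()[:,2];g=np.array([.407,.302,.045])+.008*t
plan((np.array([.33,-.1,.26]),frame(-30,20)),(g-.12*t,F),(g-.03*t,F),(g,F))
E
```

```text
16 rows of [0.95, -0.55, 0.04, 0.06, 0.15, -0.32] ->  [ 0.327 -0.1    0.263] err 4.3
12 rows of [0.7, -0.14, 0.98, 0.11, 0.25, -0.18] ->  [0.397 0.224 0.123] err 2.3
4 rows of [0.0, -0.02, 0.89, 0.0, 0.01, -0.01] ->  [0.405 0.287 0.06 ] err 0.3
2 rows of [0.01, -0.0, 0.6, 0.01, 0.0, 0.01] ->  [0.408 0.308 0.039] err 0.3
```

>>> carry_out(motion=[0.95,-0.55,0.04,0.06,0.15,-0.32,0.95,-0.55,0.04,0.06,0.15,-0.32,0.95,-0.55,0.04,0.06,0.15,-0.32,0.95,-0.55,0.04,0.06,0.15,-0.32,0.95,-0.55,0.04,0.06,0.15,-0.32], gripper=-1)

```text
time: 0.72
position: [0.2533, -0.3827, 0.2126]
ee_rot: [-2.958, -0.854, -0.15]
ft_force: [-0.1, -0.5, -0.4]
gripper_width: 1.003
gripper_force: 0.0
```

>>> carry_out(motion=[0.95,-0.55,0.04,0.06,0.15,-0.32,0.95,-0.55,0.04,0.06,0.15,-0.32,0.95,-0.55,0.04,0.06,0.15,-0.32,0.95,-0.55,0.04,0.06,0.15,-0.32,0.95,-0.55,0.04,0.06,0.15,-0.32])

```text
time: 1.35
position: [0.3052, -0.2572, 0.2281]
ee_rot: [-2.781, -1.154, -0.291]
ft_force: [0.8, 0.2, -0.0]
gripper_width: 1.003
gripper_force: 0.0
```

>>> carry_out(motion=[0.95,-0.55,0.04,0.06,0.15,-0.32,0.95,-0.55,0.04,0.06,0.15,-0.32,0.95,-0.55,0.04,0.06,0.15,-0.32,0.95,-0.55,0.04,0.06,0.15,-0.32,0.95,-0.55,0.04,0.06,0.15,-0.32])

```text
time: 1.98
position: [0.3263, -0.125, 0.2565]
ee_rot: [-2.569, -1.427, -0.422]
ft_force: [-0.3, 0.3, 0.0]
gripper_width: 0.995
gripper_force: 0.0
```

>>> carry_out(motion=[0.95,-0.55,0.04,0.06,0.15,-0.32,0.7,-0.14,0.98,0.11,0.25,-0.18,0.7,-0.14,0.98,0.11,0.25,-0.18,0.7,-0.14,0.98,0.11,0.25,-0.18,0,0,0,0,0,0])

```text
time: 2.6
position: [0.3516, -0.0258, 0.2142]
ee_rot: [-2.376, -1.529, -0.538]
ft_force: [-1.0, -0.1, 0.6]
gripper_width: 1.0
gripper_force: 0.0
```

```bash
python3 - <<'E'
from h import *
F=frame(-9,45);t=F.as_matrix()[:,2];g=np.array([.407,.302,.045])+.008*t
print(manip.read_state()['joints'].round(2))
plan((g-.12*t,F),(g-.03*t,F),(g,F))
E
```

```text
[-0.48 -0.21 -0.43  1.41  0.46  1.51]
9 rows of [0.69, -0.14, 0.97, 0.11, 0.26, -0.18] ->  [0.394 0.223 0.125] err 0.9
4 rows of [-0.0, 0.0, 0.91, 0.0, -0.01, -0.0] ->  [0.404 0.287 0.06 ] err 0.3
2 rows of [-0.0, 0.01, 0.6, 0.0, 0.0, -0.01] ->  [0.408 0.308 0.039] err 0.3
```

>>> carry_out(motion=[0.69,-0.14,0.97,0.11,0.26,-0.18,0.69,-0.14,0.97,0.11,0.26,-0.18,0.69,-0.14,0.97,0.11,0.26,-0.18,0.69,-0.14,0.97,0.11,0.26,-0.18,0.69,-0.14,0.97,0.11,0.26,-0.18])

```text
time: 3.22
position: [0.3839, 0.1064, 0.1556]
ee_rot: [-2.124, -1.594, -0.693]
ft_force: [-0.2, -0.3, 0.5]
gripper_width: 1.002
gripper_force: 0.0
```

>>> carry_out(motion=[0.69,-0.14,0.97,0.11,0.26,-0.18,0.69,-0.14,0.97,0.11,0.26,-0.18,0.69,-0.14,0.97,0.11,0.26,-0.18,0.69,-0.14,0.97,0.11,0.26,-0.18,0,0,0,0,0,0])

```text
time: 3.85
position: [0.3956, 0.2217, 0.1252]
ee_rot: [-1.914, -1.631, -0.798]
ft_force: [0.3, -0.6, -0.4]
gripper_width: 1.002
gripper_force: 0.0
```

```bash
python3 - <<'E'
from h import *
F=frame(-9,45);t=F.as_matrix()[:,2];g=np.array([.407,.302,.045])+.008*t
print(manip.read_state()['joints'].round(2))
plan((g-.03*t,F),(g,F))
cv2.imwrite('pics/s3.png',cv2.resize(manip.get_image('scene')[80:330,300:540],None,fx=2,fy=2))
E
```

```text
[ 0.   -0.17 -0.73  0.85  0.78  1.8 ]
4 rows of [0.0, -0.02, 0.92, 0.0, -0.01, -0.0] ->  [0.404 0.286 0.06 ] err 0.6
2 rows of [0.01, 0.01, 0.6, 0.01, 0.01, -0.0] ->  [0.408 0.308 0.039] err 0.2
```

View pics/s3.png

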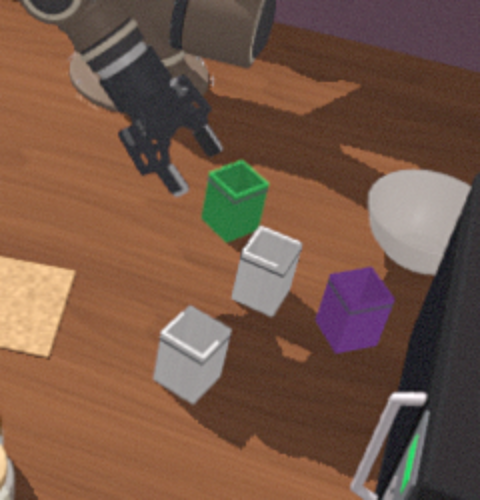

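The gripper is aligned with the wax mould and clears the green one, so I go in and grip.

>>> carry_out(motion=[0,-0.02,0.92,0,0,0,0,-0.02,0.92,0,0,0,0,-0.02,0.92,0,0,0,0,-0.02,0.92,0,0,0,0,0,0.6,0,0,0])

```text
time: 4.53
position: [0.4072, 0.2962, 0.0501]
ee_rot: [-1.917, -1.629, -0.8]
ft_force: [-0.4, -0.5, 0.6]
gripper_width: 1.003
gripper_force: 0.0
```

>>> carry_out(motion=[0,0,0.6,0,0,0,0,0,0,0,0,0])

```text
time: 4.78
position: [0.4084, 0.3066, 0.0394]
ee_rot: [-1.916, -1.629, -0.799]
ft_force: [-0.5, 0.3, -0.8]
gripper_width: 1.003
gripper_force: 0.0
```

>>> carry_out(motion=[0,0,0,0,0,0,0,0,0,0,0,0,0,0,0,0,0,0,0,0,0,0,0,0,0,0,0,0,0,0], gripper=1, newtons=70)

```text
time: 5.4
position: [0.4088, 0.307, 0.0405]
ee_rot: [-1.915, -1.629, -0.802]
ft_force: [-3.8, -4.9, 7.1]
gripper_width: 0.638
gripper_force: 75.1
```

```bash
python3 - <<'E'
from h import *
p,r=cur();F=frame(0,-45);t=F.as_matrix()[:,2];g=np.array([.558,.021,.033])+.008*t
plan((p+[0,-.01,.10],r),(np.array([.5,.13,.21]),frame(-5,10)),(g+[0,0,.06],F),(g+[0,0,.01],F),(g,F))
E
```

```text
4 rows of [0.64, 0.02, -0.77, 0.0, 0.0, 0.0] ->  [0.409 0.297 0.14 ] err 0.4
6 rows of [-0.66, 0.75, -0.93, 0.04, -0.74, -0.08] ->  [0.5  0.13 0.21] err 0.5
7 rows of [-0.47, 0.36, 0.87, -0.02, -0.98, -0.09] ->  [0.559 0.015 0.087] err 0.9
2 rows of [0.7, -0.01, 0.69, -0.02, 0.01, 0.01] ->  [0.558 0.015 0.038] err 0.2
1 rows of [0.28, 0.0, 0.29, 0.01, -0.0, -0.01] ->  [0.558 0.015 0.027] err 0.1
```

>>> carry_out(motion=[0.64,0.02,-0.77,0,0,0,0.64,0.02,-0.77,0,0,0,0.64,0.02,-0.77,0,0,0,0.64,0.02,-0.77,0,0,0,-0.66,0.75,-0.93,0.04,-0.74,-0.08])

```text
time: 6.02
position: [0.4211, 0.2654, 0.1437]
ee_rot: [-1.976, -1.705, -0.707]
ft_force: [1.4, 0.2, -3.3]
gripper_width: 0.638
gripper_force: 74.9
```

>>> carry_out(motion=[-0.66,0.75,-0.93,0.04,-0.74,-0.08,-0.66,0.75,-0.93,0.04,-0.74,-0.08,-0.66,0.75,-0.93,0.04,-0.74,-0.08,-0.66,0.75,-0.93,0.04,-0.74,-0.08,-0.66,0.75,-0.93,0.04,-0.74,-0.08])

```text
time: 6.65
position: [0.4994, 0.1289, 0.2089]
ee_rot: [-2.231, -2.043, -0.186]
ft_force: [0.6, 0.1, -2.3]
gripper_width: 0.639
gripper_force: 74.9
```

>>> carry_out(motion=[-0.47,0.36,0.87,-0.02,-0.98,-0.09,-0.47,0.36,0.87,-0.02,-0.98,-0.09,-0.47,0.36,0.87,-0.02,-0.98,-0.09,-0.47,0.36,0.87,-0.02,-0.98,-0.09,0,0,0,0,0,0])

```text
time: 7.28
position: [0.5311, 0.0792, 0.1215]
ee_rot: [2.053, 1.979, -0.392]
ft_force: [-0.6, 0.7, -2.2]
gripper_width: 0.638
gripper_force: 74.9
```

```bash
python3 - <<'E'
from h import *
print(manip.read_state()['joints'].round(2))
p,r=cur();F=frame(0,-45);t=F.as_matrix()[:,2];g=np.array([.558,.021,.033])+.008*t
plan((g+[0,0,.05],F),(g+[0,0,.01],F),(g,F))
E
```

```text
[ 0.35  0.27 -0.11  1.34 -0.35  1.98]
3 rows of [-0.45, 0.38, 0.93, -0.04, -0.97, -0.07] ->  [0.558 0.015 0.078] err 0.4
2 rows of [0.57, -0.0, 0.57, -0.01, -0.0, -0.01] ->  [0.558 0.015 0.037] err 0.2
1 rows of [0.29, -0.0, 0.28, 0.0, -0.0, 0.01] ->  [0.558 0.015 0.027] err 0.1
```

>>> carry_out(motion=[-0.45,0.38,0.93,-0.04,-0.97,-0.07,-0.45,0.38,0.93,-0.04,-0.97,-0.07,-0.45,0.38,0.93,-0.04,-0.97,-0.07,0.3,0,0.3,0,0,0,0.3,0,0.3,0,0,0])

```text
time: 7.9
position: [0.56, 0.0148, 0.06]
ee_rot: [1.769, 1.754, -0.72]
ft_force: [0.5, -0.2, -1.6]
gripper_width: 0.639
gripper_force: 75.0
```

>>> carry_out(motion=[0.3,0,0.3,0,0,0,0.2,0,0.2,0,0,0,0,0,0,0,0,0,0,0,0,0,0,0])

```text
time: 8.4
position: [0.5601, 0.0146, 0.0425]
ee_rot: [1.765, 1.754, -0.723]
ft_force: [-0.7, 0.7, -2.2]
gripper_width: 0.639
gripper_force: 75.0
```

```bash
python3 - <<'E'
from h import *
s=manip.read_state();print(s['joints'].round(2),s['position'],s['ft_force'],s['torque'])
p,r=cur();F=frame(0,-45);t=F.as_matrix()[:,2];g=np.array([.558,.021,.033])+.008*t
plan((g,F))
E
```

```text
[ 0.4   0.49 -0.15  1.3  -0.71  2.12] [0.56006726 0.0146194  0.04248077] [-0.65415226  0.7497058  -2.17580182] [ 1.08773455 -0.03303785 -0.01118441]
1 rows of [0.45, -0.09, 0.41, 0.01, -0.01, -0.05] ->  [0.558 0.015 0.027] err 0.1
```

>>> carry_out(motion=[0.15,0,0.15,0,0,0,0.12,0,0.12,0,0,0,0.04,0,0.04,0,0,0,0,0,0,0,0,0])

```text
time: 8.9
position: [0.5599, 0.0145, 0.0309]
ee_rot: [1.765, 1.754, -0.725]
ft_force: [0.0, -0.1, -1.8]
gripper_width: 0.635
gripper_force: 75.0
```

>>> carry_out(motion=[0.04,0,0.04,0,0,0,0,0,0,0,0,0])

```text
time: 9.15
position: [0.5601, 0.0145, 0.03]
ee_rot: [1.765, 1.753, -0.724]
ft_force: [-0.6, 1.3, 0.2]
gripper_width: 0.638
gripper_force: 75.2
```

>>> carry_out(motion=[0.04,0,0.04,0,0,0,0,0,0,0,0,0])

```text
time: 9.4
position: [0.5602, 0.0144, 0.03]
ee_rot: [1.763, 1.753, -0.724]
ft_force: [-4.5, 2.2, 8.9]
gripper_width: 0.639
gripper_force: 76.2
```

>>> carry_out(motion=[0.04,0,0.04,0,0,0,0,0,0,0,0,0])

```text
time: 9.65
position: [0.5604, 0.0143, 0.0299]
ee_rot: [1.762, 1.752, -0.723]
ft_force: [-6.7, 2.5, 17.4]
gripper_width: 0.639
gripper_force: 77.0
```

>>> carry_out(motion=[0,0,0,0,0,0,0,0,0,0,0,0,0,0,0,0,0,0,0,0,0,0,0,0], gripper=-1)

```text
time: 10.15
position: [0.5599, 0.0144, 0.0266]
ee_rot: [1.765, 1.754, -0.725]
ft_force: [-0.0, 0.5, 0.3]
gripper_width: 1.001
gripper_force: 0.0
```

>>> carry_out(motion=[0,0,-0.5,0,0,0,0,0,-0.9,0,0,0,0,0,-0.9,0,0,0,0,0,-0.9,0,0,0,0,0,-0.9,0,0,0])

```text
time: 10.78
position: [0.5599, 0.088, 0.1005]
ee_rot: [1.765, 1.754, -0.723]
ft_force: [1.3, 0.3, 0.0]
gripper_width: 1.002
gripper_force: 0.0
```

```bash
python3 - <<'E'
from h import *
s=manip.read_state();print(s['joints'].round(2));p,r=cur();print(p,r.as_matrix().round(3))
F=frame(0,45);t=F.as_matrix()[:,2];g=np.array([.560,.013,.033])+.008*t
plan((np.array([.56,.015,.2]),frame(0,0)),(g-.1*t,F),(g-.02*t,F),(g,F))
cv2.imwrite('pics/t4.png',cv2.resize(manip.get_image('top')[130:300,150:320],None,fx=3,fy=3,interpolation=2))
cv2.imwrite('pics/s4.png',cv2.resize(manip.get_image('scene')[110:290,200:400],None,fx=3,fy=3,interpolation=2))
E
python3 -c "
import cv2,numpy as np
a=cv2.imread('pics/t4.png');b=cv2.imread('pics/s4.png')
b=cv2.resize(b,(400,360));a=cv2.resize(a,(360,360));cv2.imwrite('pics/c4.png',np.hstack([a,b]))"
```

```text
[ 0.51  0.53  0.04  1.53 -0.67  2.24]
[0.55994702 0.08803339 0.10048764] [[ 0.007  1.     0.002]
 [ 0.708 -0.004 -0.706]
 [-0.706  0.006 -0.708]]
6 rows of [-0.75, 0.0, -0.39, 0.01, 0.94, -0.01] ->  [0.56  0.015 0.2  ] err 0.5
6 rows of [-0.66, 0.0, 0.51, -0.01, 0.93, -0.0] ->  [ 0.56  -0.053  0.098] err 0.9
4 rows of [0.0, 0.0, 0.81, 0.01, 0.01, 0.0] ->  [0.56  0.004 0.041] err 0.6
1 rows of [0.01, 0.01, 0.79, -0.01, -0.02, 0.0] ->  [0.56  0.019 0.027] err 0.2
```

View pics/c4.png

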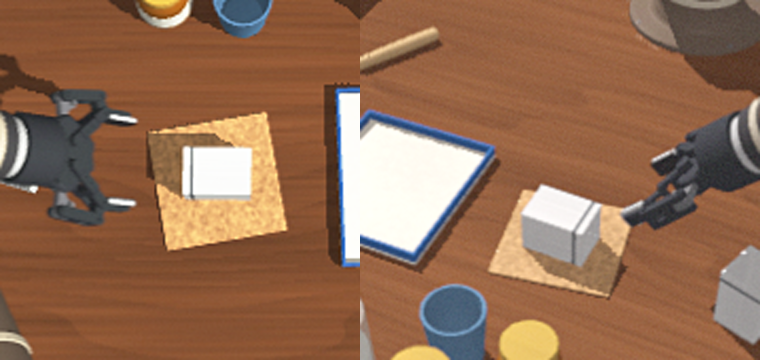

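The mould is lying flat on the mat with its rim toward +y (dark line at about (187,172) in the left half). I swing round to the −y side and regrasp.

>>> carry_out(motion=[-0.75,0,-0.39,0,0.94,0,-0.75,0,-0.39,0,0.94,0,-0.75,0,-0.39,0,0.94,0,-0.75,0,-0.39,0,0.94,0,-0.75,0,-0.39,0,0.94,0])

```text
time: 11.5
position: [0.5591, 0.0305, 0.188]
ee_rot: [2.158, 2.149, -0.125]
ft_force: [0.7, -0.2, -0.7]
gripper_width: 1.003
gripper_force: 0.0
```

>>> carry_out(motion=[-0.75,0,-0.39,0,0.94,0,-0.66,0,0.51,0,0.93,0,-0.66,0,0.51,0,0.93,0,-0.66,0,0.51,0,0.93,0,-0.66,0,0.51,0,0.93,0])

```text
time: 12.12
position: [0.5591, -0.0416, 0.1366]
ee_rot: [-1.932, -1.926, -0.528]
ft_force: [1.0, -0.1, -0.0]
gripper_width: 0.998
gripper_force: 0.0
```

>>> carry_out(motion=[-0.66,0,0.51,0,0.93,0,-0.66,0,0.51,0,0.93,0,0,0,0,0,0,0])

```text
time: 12.5
position: [0.5575, -0.0552, 0.0926]
ee_rot: [-1.768, -1.753, -0.729]
ft_force: [-0.1, 0.3, 0.6]
gripper_width: 0.998
gripper_force: 0.0
```

```bash
python3 - <<'E'
from h import *
print(manip.read_state()['joints'].round(2))
F=frame(0,45);t=F.as_matrix()[:,2];g=np.array([.560,.013,.034])+.008*t
plan((g-.1*t,F),(g-.02*t,F),(g,F))
print(onplane('top',[(236.4,211.5),(268,211.5),(252,199.4),(252,223.5)],.06))
E
```

```text
[-0.46  0.5  -0.04  1.46  0.69  0.96]
1 rows of [0.27, 0.1, -0.09, 0.02, 0.0, -0.05] ->  [ 0.56  -0.052  0.099] err 0.1
4 rows of [0.0, -0.0, 0.8, 0.0, 0.0, -0.0] ->  [0.56  0.004 0.042] err 0.1
1 rows of [0.0, -0.0, 0.8, 0.0, 0.0, -0.0] ->  [0.56  0.019 0.028] err 0.1
[[ 0.55778828  0.05258881  0.06      ]
 [ 0.55757883 -0.02653693  0.06      ]
 [ 0.58839167  0.01355412  0.06      ]
 [ 0.52742904  0.01349686  0.06      ]]
```

>>> carry_out(motion=[0.27,0.08,-0.09,0,0,0,0,0,0.8,0,0,0,0,0,0.8,0,0,0,0,0,0.8,0,0,0,0,0,0.8,0,0,0])

```text
time: 13.12
position: [0.5631, 0.0073, 0.0497]
ee_rot: [-1.765, -1.771, -0.737]
ft_force: [-1.0, -0.2, -0.7]
gripper_width: 1.001
gripper_force: 0.0
```

>>> carry_out(motion=[0,0,0.4,0,0,0,0,0,0.4,0,0,0,0,0,0,0,0,0])

```text
time: 13.5
position: [0.562, 0.0204, 0.0331]
ee_rot: [-1.765, -1.765, -0.734]
ft_force: [-1.3, -0.8, 0.4]
gripper_width: 1.001
gripper_force: 0.0
```

>>> carry_out(motion=[0,0,0,0,0,0,0,0,0,0,0,0,0,0,0,0,0,0,0,0,0,0,0,0,0,0,0,0,0,0], gripper=1, newtons=100)

```text
time: 14.12
position: [0.5625, 0.0191, 0.0334]
ee_rot: [-1.767, -1.763, -0.735]
ft_force: [-0.9, -3.1, 5.6]
gripper_width: 0.63
gripper_force: 105.8
```

```bash
python3 - <<'E'
from h import *
p,r=cur();print(p,r.as_matrix().round(3))
F=frame(0,-45);t=F.as_matrix()[:,2];g=np.array([.56,-.235,.046])+.008*t
plan((p+[0,-.03,.1],r),(np.array([.56,-.12,.21]),frame(0,10)),(g+[0,0,.06],F),(g+[0,0,.025],F))
E
```

```text
[0.56250006 0.01908136 0.03339734] [[-0.001  1.     0.009]
 [ 0.71  -0.005  0.705]
 [ 0.705  0.007 -0.71 ]]
4 rows of [0.49, 0.01, -0.92, 0.0, 0.0, 0.0] ->  [ 0.563 -0.011  0.133] err 0.3
5 rows of [-0.44, -0.02, -0.99, 0.01, -0.87, -0.0] ->  [ 0.559 -0.12   0.21 ] err 0.6
7 rows of [-0.54, 0.0, 0.8, -0.0, -0.98, -0.0] ->  [ 0.559 -0.24   0.1  ] err 1.0
2 rows of [0.48, 0.01, 0.5, -0.0, -0.01, -0.01] ->  [ 0.56  -0.241  0.066] err 0.3
```

>>> carry_out(motion=[0.49,0.01,-0.92,0,0,0,0.49,0.01,-0.92,0,0,0,0.49,0.01,-0.92,0,0,0,0.49,0.01,-0.92,0,0,0,-0.44,-0.02,-0.99,0,-0.87,0])

```text
time: 14.75
position: [0.5611, -0.037, 0.141]
ee_rot: [-1.848, -1.84, -0.633]
ft_force: [-0.9, -0.6, -3.4]
gripper_width: 0.63
gripper_force: 105.5
```

>>> carry_out(motion=[-0.44,-0.02,-0.99,0,-0.87,0,-0.44,-0.02,-0.99,0,-0.87,0,-0.44,-0.02,-0.99,0,-0.87,0,-0.44,-0.02,-0.99,0,-0.87,0,-0.54,0,0.8,0,-0.98,0])

```text
time: 15.38
position: [0.5608, -0.1311, 0.1905]
ee_rot: [-2.218, -2.205, -0.049]
ft_force: [2.0, 0.5, -3.6]
gripper_width: 0.633
gripper_force: 105.5
```

>>> carry_out(motion=[-0.54,0,0.8,0,-0.98,0,-0.54,0,0.8,0,-0.98,0,-0.54,0,0.8,0,-0.98,0,-0.54,0,0.8,0,-0.98,0,-0.54,0,0.8,0,-0.98,0])

```text
time: 16.0
position: [0.5587, -0.2167, 0.1064]
ee_rot: [1.852, 1.841, -0.618]
ft_force: [-0.2, -0.1, -3.0]
gripper_width: 0.632
gripper_force: 105.5
```

```bash
python3 - <<'E'
from h import *
p,r=cur();print(p,r.as_matrix().round(3),manip.read_state()['joints'].round(2))
F=frame(0,-45.2);t=F.as_matrix()[:,2];g=np.array([.56,-.235,.045])+.008*t
plan((g+[0,0,.06],F),(g+[0,0,.025],F))
E
```

```text
[ 0.5587417  -0.21670364  0.10640629] [[ 0.006  1.     0.002]
 [ 0.796 -0.004 -0.605]
 [-0.605  0.005 -0.796]] [-0.05  0.23 -0.29  1.01 -0.65  1.52]
1 rows of [-0.59, 0.05, 0.8, 0.01, -1.0, -0.05] ->  [ 0.56  -0.241  0.099] err 0.1
1 rows of [0.99, 0.0, 0.99, 0.0, 0.0, 0.0] ->  [ 0.56  -0.241  0.064] err 0.1
```

>>> carry_out(motion=[-0.59,0.05,0.8,0,-1,0,0.99,0,0.99,0,0,0,0,0,0,0,0,0,0,0,0,0,0,0])

```text
time: 16.5
position: [0.5608, -0.2406, 0.066]
ee_rot: [1.765, 1.752, -0.725]
ft_force: [0.0, 0.7, -2.0]
gripper_width: 0.629
gripper_force: 105.7
```

```bash
python3 - <<'E'
from h import *
p,r=cur();print(p,r.as_matrix().round(3),manip.read_state()['ft_force'].round(1))
cv2.imwrite('pics/s5.png',cv2.resize(manip.get_image('scene')[110:290,120:320],None,fx=3,fy=3,interpolation=2))
E
```

```text
[ 0.56082583 -0.24056208  0.06602024] [[ 0.008  1.     0.001]
 [ 0.707 -0.004 -0.707]
 [-0.707  0.006 -0.707]] [ 0.   0.7 -2. ]
```

View pics/s5.png

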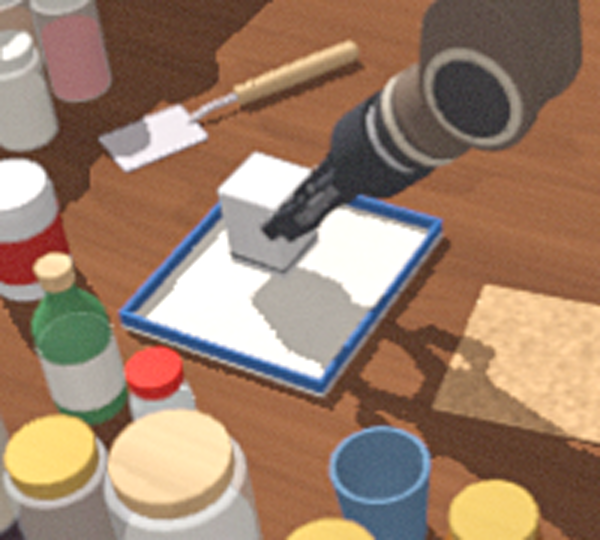

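The mould is upside down and upright-aligned over the tray, low (rim near (270,255)). I start rapping.

>>> carry_out(motion=[0.2,0,0.2,0,0,0,0.7,0,0.7,0,0,0,0,0,0,0,0,0])

```text
time: 16.92
position: [0.5643, -0.242, 0.0386]
ee_rot: [1.76, 1.741, -0.722]
ft_force: [1.4, -4.1, 9.8]
gripper_width: 0.631
gripper_force: 108.0
```

>>> carry_out(motion=[-0.4,0,-0.4,0,0,0,-0.3,0,-0.3,0,0,0,0,0,0,0,0,0])

```text
time: 17.3
position: [0.5611, -0.2403, 0.0592]
ee_rot: [1.764, 1.752, -0.723]
ft_force: [0.0, -0.6, -2.6]
gripper_width: 0.627
gripper_force: 107.4
```

>>> carry_out(motion=[0.75,0,0.75,0,0,0,0,0,0,0,0,0,-0.75,0,-0.75,0,0,0,0,0,0,0,0,0])

```text
time: 17.8
position: [0.5617, -0.2403, 0.0594]
ee_rot: [1.764, 1.751, -0.722]
ft_force: [0.5, 0.4, -2.6]
gripper_width: 0.627
gripper_force: 110.0
```

>>> carry_out(motion=[0.75,0,0.75,0,0,0,0,0,0,0,0,0,-0.75,0,-0.75,0,0,0,0,0,0,0,0,0])

```text
time: 18.3
position: [0.5614, -0.2403, 0.0585]
ee_rot: [1.764, 1.751, -0.723]
ft_force: [-0.5, 0.8, -1.1]
gripper_width: 0.63
gripper_force: 107.4
```

>>> carry_out(motion=[0.75,0,0.75,0,0,0,0,0,0,0,0,0,-0.75,0,-0.75,0,0,0,0,0,0,0,0,0])

```text
time: 18.8
position: [0.5612, -0.2403, 0.058]
ee_rot: [1.764, 1.752, -0.723]
ft_force: [0.0, -1.1, -2.1]
gripper_width: 0.634
gripper_force: 105.8
```

```bash
python3 - <<'E'
from h import *
f=[]
for i in range(4):
    im=manip.get_image('scene');f.append(manip.read_state()['ft_force'][2])
hsv=cv2.cvtColor(im,cv2.COLOR_BGR2HSV)
m=cv2.inRange(hsv,(8,110,80),(28,255,255))[150:230,170:270]
print(f,m.sum()/255,np.argwhere(m)[:5]+[150,170]);p,r=cur();print(p,r.as_matrix().round(3))
cv2.imwrite('pics/s6.png',cv2.resize(im[130:250,150:290],None,fx=4,fy=4,interpolation=2))
E
```

```text
[np.float64(-3.1753702684844103), np.float64(-1.8407721448018282), np.float64(-2.1889851451163134), np.float64(-2.3371544899826397)] 2204.0 [[150 186]
 [150 187]
 [150 188]
 [150 189]
 [150 190]]
[ 0.55965041 -0.24022975  0.05627175] [[ 0.006  1.    -0.   ]
 [ 0.707 -0.004 -0.707]
 [-0.707  0.004 -0.707]]
```

```bash
cat >> h.py <<'E'
def amber():
    im=manip.get_image('scene');hsv=cv2.cvtColor(im,cv2.COLOR_BGR2HSV)
    x,y=project('scene',[[.583,-.24,.014]])[0].astype(int)
    m=cv2.inRange(hsv,(12,150,90),(26,255,255))[y-20:y+20,x-25:x+25]
    print((x,y),int(m.sum()/255),hsv[y,x]);return im
E
python3 -c "
from h import *
amber()"
```

```text
(np.int64(208), np.int64(204)) 79 [ 19 212 190]
```

Amber is now visible under the rim at (208,204). I raise the mould a little and check that the wax stays behind.

>>> carry_out(motion=[-0.3,0,-0.3,0,0,0,-0.3,0,-0.3,0,0,0,-0.3,0,-0.3,0,0,0,-0.1,0,-0.1,0,0,0,0,0,0,0,0,0])

```text
time: 19.68
position: [0.5606, -0.2403, 0.0939]
ee_rot: [1.764, 1.752, -0.724]
ft_force: [-0.3, -0.7, -3.1]
gripper_width: 0.627
gripper_force: 105.8
```

```bash
python3 - <<'E'
from h import *
im=amber();cv2.imwrite('pics/s7.png',cv2.resize(im[110:270,120:320],None,fx=3,fy=3,interpolation=2))
p,r=cur();print(p)
F=frame(0,-45);t=F.as_matrix()[:,2];g=np.array([.558,.022,.045])+.008*t
plan((p+[0,0,.05],F,4),(g+[0,0,.09],F),(g+[0,0,.015],F))
E
```

```text
(np.int64(208), np.int64(204)) 279 [ 20 208 188]
[ 0.56031886 -0.24024682  0.09347198]
4 rows of [-0.35, 0.0, -0.35, 0.0, 0.0, -0.01] ->  [ 0.56  -0.24   0.143] err 0.6
8 rows of [0.96, -0.01, -0.86, 0.0, 0.0, -0.0] ->  [0.558 0.017 0.129] err 1.0
3 rows of [0.69, -0.0, 0.71, 0.0, 0.0, -0.0] ->  [0.558 0.016 0.054] err 0.4
```

View pics/s7.png

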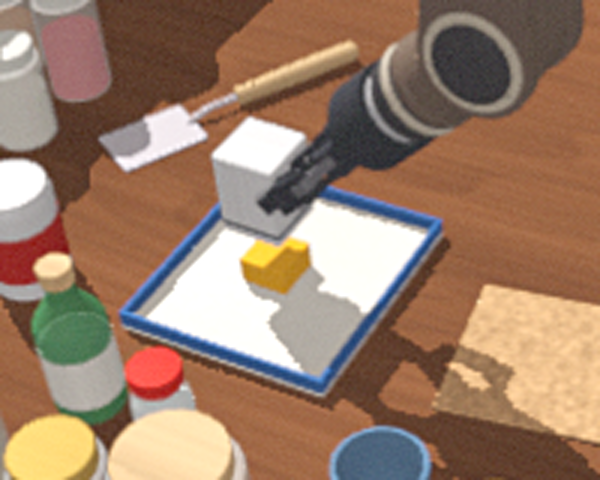

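The wax block lies flat in the tray at about (275,263), clear of the mould. Next I carry the mould to the mat.

>>> carry_out(motion=[-0.35,0,-0.35,0,0,0,-0.35,0,-0.35,0,0,0,-0.35,0,-0.35,0,0,0,-0.35,0,-0.35,0,0,0,0.96,-0.01,-0.86,0,0,0])

```text
time: 20.35
position: [0.5603, -0.2091, 0.1435]
ee_rot: [1.767, 1.747, -0.723]
ft_force: [-0.3, 0.1, -3.9]
gripper_width: 0.626
gripper_force: 105.8
```

>>> carry_out(motion=[0.96,-0.01,-0.86,0,0,0,0.96,-0.01,-0.86,0,0,0,0.96,-0.01,-0.86,0,0,0,0.96,-0.01,-0.86,0,0,0,0.96,-0.01,-0.86,0,0,0])

```text
time: 20.98
position: [0.5597, -0.0461, 0.1329]
ee_rot: [1.764, 1.752, -0.724]
ft_force: [0.5, 0.3, -1.3]
gripper_width: 0.628
gripper_force: 105.8
```

>>> carry_out(motion=[0.96,-0.01,-0.86,0,0,0,0.96,-0.01,-0.86,0,0,0,0.5,0,0.5,0,0,0,0.5,0,0.5,0,0,0,0,0,0,0,0,0])

```text
time: 21.6
position: [0.5582, 0.0158, 0.0916]
ee_rot: [1.764, 1.753, -0.73]
ft_force: [-0.5, -0.1, -3.2]
gripper_width: 0.632
gripper_force: 105.9
```

```bash
python3 - <<'E'
from h import *
F=frame(0,-45);t=F.as_matrix()[:,2];g=np.array([.558,.022,.045])+.008*t
p,r=cur();print(p,r.as_matrix().round(3))
plan((g+[0,0,.005],F),(g,F))
E
```

```text
[0.55823336 0.01582402 0.09163926] [[ 0.006  1.    -0.002]
 [ 0.706 -0.005 -0.708]
 [-0.708  0.003 -0.706]]
2 rows of [0.68, -0.01, 0.66, -0.01, 0.01, -0.02] ->  [0.558 0.016 0.044] err 0.2
1 rows of [0.14, 0.01, 0.14, 0.01, -0.01, -0.0] ->  [0.558 0.016 0.039] err 0.2
```

>>> carry_out(motion=[0.45,0,0.45,0,0,0,0.45,0,0.45,0,0,0,0.3,0,0.3,0,0,0,0.15,0,0.15,0,0,0,0,0,0,0,0,0])

```text
time: 22.22
position: [0.5595, 0.017, 0.0452]
ee_rot: [1.764, 1.753, -0.726]
ft_force: [0.1, -0.4, -2.0]
gripper_width: 0.626
gripper_force: 105.9
```

>>> carry_out(motion=[0.06,0,0.06,0,0,0,0.06,0,0.06,0,0,0,0.04,0,0.04,0,0,0,0,0,0,0,0,0])

```text
time: 22.72
position: [0.5596, 0.0171, 0.0399]
ee_rot: [1.764, 1.753, -0.725]
ft_force: [-0.6, -0.1, -2.0]
gripper_width: 0.631
gripper_force: 105.9
```

>>> carry_out(motion=[0.04,0,0.04,0,0,0,0.02,0,0.02,0,0,0,0,0,0,0,0,0])

```text
time: 23.1
position: [0.5597, 0.0171, 0.0377]
ee_rot: [1.764, 1.753, -0.725]
ft_force: [0.7, 0.5, -1.8]
gripper_width: 0.628
gripper_force: 105.9
```

>>> carry_out(motion=[0.02,0,0.02,0,0,0,0,0,0,0,0,0])

```text
time: 23.35
position: [0.5597, 0.0171, 0.037]
ee_rot: [1.764, 1.753, -0.725]
ft_force: [0.7, 0.6, -1.3]
gripper_width: 0.63
gripper_force: 105.9
```

>>> carry_out(motion=[0.03,0,0.03,0,0,0,0,0,0,0,0,0])

```text
time: 23.6
position: [0.5596, 0.0171, 0.0359]
ee_rot: [1.764, 1.753, -0.725]
ft_force: [0.7, 0.2, -1.7]
gripper_width: 0.627
gripper_force: 105.9
```

>>> carry_out(motion=[0.03,0,0.03,0,0,0,0,0,0,0,0,0])

```text
time: 23.85
position: [0.5597, 0.0171, 0.0348]
ee_rot: [1.764, 1.753, -0.725]
ft_force: [-0.8, -1.5, -1.9]
gripper_width: 0.627
gripper_force: 105.9
```

>>> carry_out(motion=[0.05,0,0.05,0,0,0,0,0,0,0,0,0])

```text
time: 24.1
position: [0.5596, 0.0171, 0.033]
ee_rot: [1.764, 1.753, -0.726]
ft_force: [-0.4, -0.8, -1.8]
gripper_width: 0.627
gripper_force: 105.9
```

>>> carry_out(motion=[0.05,0,0.05,0,0,0,0,0,0,0,0,0])

```text
time: 24.35
position: [0.5598, 0.0171, 0.0316]
ee_rot: [1.764, 1.753, -0.725]
ft_force: [-1.0, 0.2, -0.3]
gripper_width: 0.628
gripper_force: 106.1
```

```bash
python3 - <<'E'
from h import *
a=manip.get_image('scene')[140:280,230:390];b=manip.get_image('top')[160:270,200:310]
cv2.imwrite('pics/c8.png',np.hstack([cv2.resize(a,(480,420),interpolation=2),cv2.resize(b,(320,420),interpolation=2)]))
E
```

```text
(no output)
```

View pics/c8.png

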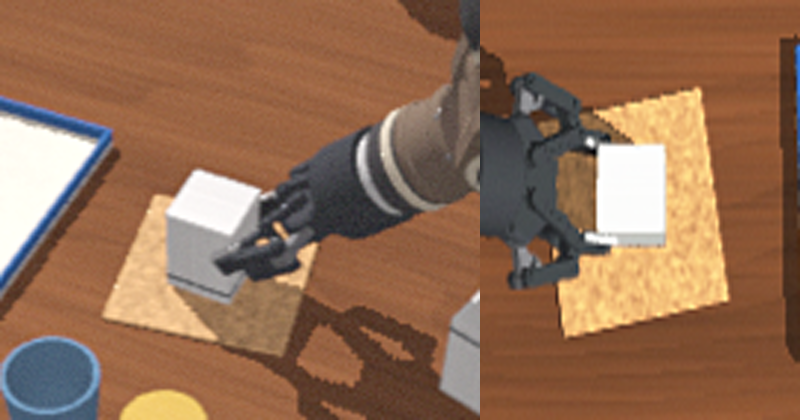

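The mould stands upright in the grip on the mat, just touching it (top face at about (631,189) in the right half). I press lightly, release and retreat.

>>> carry_out(motion=[0.04,0,0.04,0,0,0,0,0,0,0,0,0,0,0,0,0,0,0])

```text
time: 24.82
position: [0.5598, 0.0169, 0.0314]
ee_rot: [1.763, 1.752, -0.725]
ft_force: [-4.3, 1.7, 8.1]
gripper_width: 0.623
gripper_force: 106.8
```

>>> carry_out(motion=[0,0,0,0,0,0,0,0,0,0,0,0,0,0,0,0,0,0,0,0,0,0,0,0,0,0,0,0,0,0], gripper=-1)

```text
time: 25.45
position: [0.5597, 0.0171, 0.0299]
ee_rot: [1.764, 1.753, -0.725]
ft_force: [-0.3, 0.4, -0.5]
gripper_width: 1.003
gripper_force: 0.0
```

>>> carry_out(motion=[0,0,-0.4,0,0,0,0,0,-0.8,0,0,0,0,0,-0.8,0,0,0,0,0,-0.8,0,0,0,0,0,-0.8,0,0,0])

```text
time: 26.08
position: [0.5597, 0.0817, 0.0946]
ee_rot: [1.764, 1.753, -0.724]
ft_force: [0.2, -0.3, 0.6]
gripper_width: 1.001
gripper_force: 0.0
```

```bash
python3 - <<'E'
from h import *
A=manip.get_image('scene');B=manip.get_image('top')
a=A[140:280,200:360];b=B[160:270,200:400]
g=cv2.inRange(cv2.cvtColor(B,cv2.COLOR_BGR2HSV),(0,0,150),(180,40,255));k=np.zeros_like(g);k[180:245,225:290]=g[180:245,225:290]
c=max(cv2.findContours(k,0,2)[0],key=cv2.contourArea);q=cv2.boxPoints(cv2.minAreaRect(c));P=onplane('top',q,.084);print(P.round(4),P.mean(0).round(4))
m=cv2.inRange(cv2.cvtColor(B,cv2.COLOR_BGR2HSV),(12,150,90),(26,255,255))[165:260,305:390]
w=np.argwhere(m).mean(0)[::-1]+[305,165];print('wax',onplane('top',[w],.030).round(3),m.sum()//255)
cv2.imwrite('pics/c9.png',np.hstack([cv2.resize(a,(400,350),interpolation=2),cv2.resize(b,(400,350),interpolation=2)]))
E
```

```text
[[ 0.588   0.0426  0.084 ]
 [ 0.5878 -0.0142  0.084 ]
 [ 0.5257 -0.0141  0.084 ]
 [ 0.5258  0.0423  0.084 ]] [0.5568 0.0142 0.084 ]
wax [[ 0.554 -0.258  0.03 ]] 468
```

View pics/c9.png

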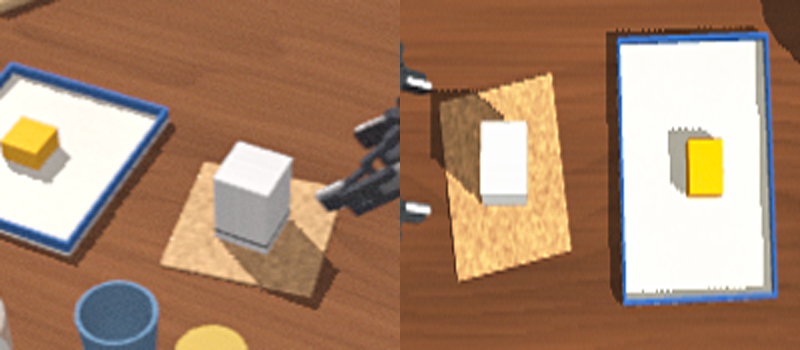

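The mould stands upside down at the mat's centre (dark line at the bottom), released. The wax lies flat in the tray.

```bash
python3 -c "
from plant import manip
print(manip.close_job())"
```

```text
the job is handed in; nothing more can be done
None
```

The job is handed in, with no verdict shown: in the last pictures the wax lies flat in the tray about 2.5 cm from its centre, and the emptied mould stands released, upside down, about 1 mm from the mat's centre.

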